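# Pack the router's spare parts into the divided caddy

### The job

Pack the router's four loose accessories into the white caddy, each lying flat on the floor of the compartment made for it: the long antenna in the full-length compartment, the short antenna in the shortened compartment beside the closed end, the plug-in power adapter in the larger compartment of the split insert and the little grey cable coupler in the smaller one. The black marker and the black battery pack do not belong to the router: leave them where they lie.

Things in the scene. Friction and masses are not known exactly. Their poses are not given: they have to be found in the camera images.
- caddy: White shallow caddy, 188 (x) by 216 (y) mm, rim 16 mm above the desk, floor 4 mm thick, fixed to the desk. Holds three inserts side by side along its y, 68 mm apart. Origin: centre of its underside. Its place and yaw vary.
- insert_full: Grey-walled, light-floored insert 172 (x) by 66 (y) mm, 3 mm walls, inner floor 3 mm and wall tops 12 mm above its origin (centre of its underside). Fixed in the caddy; its place among the three varies. One undivided compartment, 166 by 60 mm inside, centred on the origin: for the long antenna.
- insert_short: Grey-walled, light-floored insert 172 (x) by 66 (y) mm, 3 mm walls, inner floor 3 mm and wall tops 12 mm above its origin (centre of its underside). Fixed in the caddy; its place among the three varies. One open compartment 116 by 60 mm, its centre at x = -25 mm; the rest, towards +x (x from 33 to 83 mm), is a closed solid grey block flush with the wall tops. For the short antenna.
- insert_split: Grey-walled, light-floored insert 172 (x) by 66 (y) mm, 3 mm walls, inner floor 3 mm and wall tops 12 mm above its origin (centre of its underside). Fixed in the caddy; its place among the three varies. A 4 mm wall at x = 19 mm divides it: the larger compartment, 100 by 60 mm, has its centre at x = -33 mm (for the power adapter), the smaller, 62 by 60 mm, at x = +52 mm (for the coupler).
- antenna_long: Long stick antenna, lying flat: 140 mm along its x, 22 wide (y), 24 high. From -x to +x: thin brass connector (12 mm long), dark knuckle (24), black flat-sided sleeve (60), thinner black tip (44 long, 13 wide). Origin: middle of its length and width, on its underside, below the sleeve; can be gripped across y there. About 45 g. Loose on the desk beside the caddy.
- antenna_short: Short stick antenna, same make, lying flat: 92 mm along its x, 22 wide (y), 24 high. From -x to +x: brass connector (12), knuckle (24), sleeve (34), thinner tip (22). Origin: middle of its length and width, on its underside; can be gripped across y there. About 30 g. Loose on the desk beside the caddy.
- adapter: Black plug-in power adapter: case 64 (x) by 44 (y) by 32 (z) mm with a grey panel on top and two steel prongs that stick out 14 mm from its +x end (16 mm above the underside). Origin: centre of the case's underside. About 110 g. Loose on the desk beside the caddy.
- coupler: Small grey cable coupler with a white band round its middle and a dark socket at each end: 44 (x) by 26 (y) by 24 (z) mm. Origin: centre of its underside. About 30 g. Loose on the desk beside the caddy.
- marker: Look-alike: black flat-bodied marker pen, cap on, with a thin white line in the middle and no brass connector; 118 (x) by 23 (y) by 22 (z) mm. Origin: near the middle, on its underside. To be left where it lies.
- battery_pack: Look-alike: black rounded battery pack without prongs, four white dots on top; 70 (x) by 44 (y) by 30 (z) mm. Origin: centre of its underside. To be left where it lies.
Mind the look-alikes: they are no part of the job. Of the things shaped like the coupler, the grey one is meant.

How it is judged:
At the end, for the whole second after the job is handed in: All four flat (tilt < 0.07 rad, < 3 mm off the inner floor) and at rest, origin near its compartment's centre, within, in insert x / y: long antenna 15 / 20 mm, short 15 / 20, adapter 20 / 12, coupler 19 / 18. Marker and battery pack within 30 mm of their start (x of antenna_long in the frame of insert_full between -0.015 and 0.015 m and y of antenna_long in the frame of insert_full between -0.02 and 0.02 m and z of antenna_long in the frame of insert_full below 0.006 m and angle between each of antenna_long, antenna_short, adapter, coupler's own z axis and vertical below 0.07 rad and linear speed of each of antenna_long, antenna_short, adapter, coupler below 0.02 m/s and angular speed of each of antenna_long, antenna_short, adapter, coupler below 0.2 rad/s and x of antenna_short in the frame of insert_short between -0.04 and -0.01 m and y of antenna_short in the frame of insert_short between -0.02 and 0.02 m and z of antenna_short in the frame of insert_short below 0.006 m and x of adapter in the frame of insert_split between -0.053 and -0.013 m and y of adapter in the frame of insert_split between -0.012 and 0.012 m and z of each of adapter, coupler in the frame of insert_split below 0.006 m and x of coupler in the frame of insert_split between 0.033 and 0.071 m and y of coupler in the frame of insert_split between -0.018 and 0.018 m and distance of each of marker, battery_pack from where it was at the start of the episode below 0.03 m); the robot touches nothing.
It also fails if it takes over 99 s, if anything falls off the work surface, if the arm or the gripper's body presses on something with over 40 N, if the wrist force passes 120 N, or if a joint passes its speed limit or range.

### The arm

A 6-joint arm with a two-finger parallel gripper is mounted at the origin on the work surface. World frame = base frame: x ahead of the robot, y to its left, z up, the work surface at z = 0. Lengths are in m, angles in rad, forces in N, time in s.
With the tool pointing down it reaches from about 0.375 to 0.975 m from the base axis. Payload 3.8 kg.
Tool frame: the origin (TCP) lies midway between the tips of the shut fingers; the grasp point (between the pads) lies 19 mm behind it; z points along the fingers, y is the line along which they close (so a half turn about z gives the same grasp; the last joint's range is limited). The gripper opens to 85 mm and grips with 20 to 120 N. Pads are 22 mm wide; open, the fingers measure 114 mm over their backs; the gripper's body (76 mm by 85 mm) begins 54 mm behind the grasp point. The pads swing forward as they close: fully open they stand 13 mm farther back than shut.
Start: joints at [-1.368, 0.264, 1.604, -0, 1.274, -0.037], TCP at [0.16, -0.656, 0.231] pointing down, gripper open.
Joint ranges: [-2.63, 2.63], [-0.94, 2.18], [0.31, 2.57], [-1.31, 4.45], [0, 2.66], [-2.55, 2.55]. Speed limits (rad/s): [2.57, 2.57, 3.14, 3.14, 3.14, 3.14].

### API

Orientations are given as a rotation vector (axis times angle).
In Python, from workcell import read_state, vision, ticket gives the robot as it stands. The module is installed in compiled form; this text tells all that it offers.
- The arm moves only by the tool jog_arm, never from a script. Its arguments are lists of equal length, an entry for each row: "turn": the turn, a rotation vector about the tool's x, y, z in rad, a list of three; "delta_pos": the shift along the tool's x, y, z in m, a list of three; "gripper": the finger opening in m, from 0 to 0.0854. In form: {"turn": [[rx, ry, rz], ...], "delta_pos": [[dx, dy, dz], ...], "gripper": [gripper, ...]}. A call has 1 to 20 rows; each row shifts and turns the commanded pose from where the row before left it, along the tool's axes as they then stand; what a row does not reach is not made up. A row lasts 1/12 s, in which the tool goes at most 41.7 mm and 7.16 degrees, less where a joint would pass 70% of its speed; a pose out of reach is approached as far as the arm can. A call with a gripper value outside its range is refused whole. The fingers move at their own pace and stop on an object; "grip_force" is the grip in N (left out, the last holds). Time passes only in rows, so rows that do not move let the fingers close. It gives the time, the measured TCP pose, the force, the opening and the grip force at its end, in the units of the state.
- read_state(): the state, without advancing time (a new reading comes with each control period).
- vision.read_camera(name): name is "scene" or "top" or "wrist"; returns the picture (384x512x3 uint8, red, green, blue); there is no depth.
- vision.calibration(name): a dict with "vfov" (degrees; the focal length in pixels is half the picture's height over the tangent of half this angle, whatever the lens; pixels are square), "cx", "cy" (the principal point, pixels), "R" (3x3) and "t" (3): a world point X has camera coordinates R X + t; the wrist camera has in their place "mount" (4x4, takes a point from camera to tool coordinates, whose origin is the TCP and whose axes are the flange's). Camera axes: x right, y down, z forward; pixel columns grow to the right and rows downward; lengths in m; the calibration is good to about 2 mm. A picture is of the moment at which its call begins: read the wrist's pose just before it. calibration takes no time and is no camera call.
- ticket.finish_job(): hands the job in; it is judged then, once.
The state is a dict: "time": time; "q": joint angles; "joint_vel": joint speeds; "joint_torque": joint torques, N m; "tool_pos": TCP position; "tcp_rot": TCP orientation; "wrist_force": force on the tool from outside, world axes, zero at the start; "torque": the same for the moment, N m; "width": opening from 0.0 (shut) to 1.0 (fully open); "grip_force": force on a finger pad.
Only numpy, scipy, OpenCV 4.12 (cv2) and the standard library are available. Lean on these libraries where they do the work, as an engineer would, in place of code of your own. Each camera call takes 0.05 s, during which the arm holds its last target. There are 200 camera calls.

## Working session

There is one attempt and no reset: what is moved stays moved. The work goes in short steps, Python scripts to look and compute and a tool call to move; the robot and the scene stay as the last step left them, time stands still between calls to the robot, and variables do not carry over. Pictures are saved under pics/ and viewed, at most 14 in all, crops included, and the job is handed in when it is done.

Besides the shell and the picture viewer there is one more tool, called after ">>>" as name(argument=value, ...) on one line, values as JSON. jog_arm: Moves the arm, as the interface text tells. Its arguments: {"type":"object","properties":{"turn":{"type":"array","items":{"type":"array","items":{"type":"number"}}},"delta_pos":{"type":"array","items":{"type":"array","items":{"type":"number"}}},"gripper":{"type":"array","items":{"type":"number"}},"grip_force":{"type":"number"}},"required":["turn","delta_pos","gripper"]}

```bash
mkdir -p pics
cat > h.py <<'E'
import numpy as np,cv2
from scipy.spatial.transform import Rotation as Ro
from workcell import read_state, vision, ticket
def snap(n,f):
    s=read_state(); im=vision.read_camera(n); cv2.imwrite('pics/'+f,im[:,:,::-1]); return s,im
def ray(n,u,v,z,s=None):
    c=vision.calibration(n); f=192/np.tan(np.radians(c['vfov'])/2)
    d=np.array([(u-c['cx'])/f,(v-c['cy'])/f,1])
    if n=='wrist':
        M=np.array(c['mount']);T=Ro.from_rotvec(s['tcp_rot']).as_matrix()
        d=T@M[:3,:3]@d; o=T@M[:3,3]+s['tool_pos']
    else:
        R=np.array(c['R']);o=-R.T@np.array(c['t']);d=R.T@d
    return o+d*(z-o[2])/d[2]
E
python3 - <<'E'
from h import *
s,im=snap('top','top0.png'); snap('scene','scene0.png')
print(s); print(vision.calibration('top'),vision.calibration('wrist'))
big=cv2.resize(im,(800,600),interpolation=cv2.INTER_CUBIC);cv2.imwrite('pics/topb.png',big[:,:,::-1])
E
```

```text
{'time': 0.0, 'q': array([-1.36789097e+00,  2.64783654e-01,  1.60538745e+00,  2.91130494e-05,
        1.27365505e+00, -3.68775469e-02]), 'joint_vel': array([ 0.00076979, -0.00081081,  0.0017945 ,  0.00039713,  0.00041793,
        0.00130397]), 'joint_torque': array([-5.89705032e-04, -5.15106690e+01, -3.67316544e+01, -1.95087337e-04,
        1.30297575e-02, -3.12131760e-05]), 'tool_pos': array([ 0.16018356, -0.6549743 ,  0.22993418]), 'tcp_rot': array([-3.11683060e+00, -3.75468594e-01,  2.47172327e-04]), 'wrist_force': array([ 0.72495969,  0.03374192, -0.43034379]), 'torque': array([-0.00574808, -0.00661073,  0.04281325]), 'grip_force': 0.0, 'width': 0.9991728626451051}
{'vfov': 52.609036562309, 'cx': 262.38899462265687, 'cy': 195.03076408317193, 'R': array([[-0.02868004, -0.99958811, -0.00102965],
       [-0.986868  ,  0.02847885, -0.15899847],
       [ 0.1589623 , -0.00354395, -0.98727829]]), 't': array([0.0152575 , 0.52760794, 1.02704349])} {'vfov': 60.877843173172515, 'cx': 252.74931113419777, 'cy': 189.7645954530635, 'mount': array([[ 8.78622675e-04, -9.45092642e-01, -3.26801356e-01,
         8.46537868e-02],
       [ 9.99999549e-01,  7.12654117e-04,  6.27592610e-04,
        -9.18763251e-04],
       [-3.60236825e-04, -3.26801760e-01,  9.45092842e-01,
        -1.43781279e-01],
       [ 0.00000000e+00,  0.00000000e+00,  0.00000000e+00,
         1.00000000e+00]])}
```

View pics/topb.png

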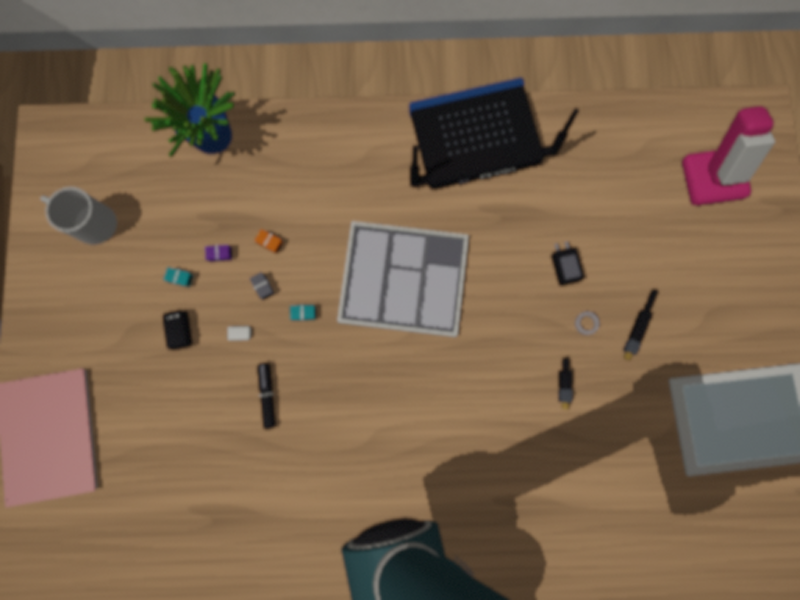

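The caddy is at (403,278). To its right are the adapter (568,265), the long antenna (641,325) and the short antenna (566,382). The coupler-shaped things are purple (218,252), orange (269,240), teal (178,276), teal (303,312), white (239,333) and grey with a white band (262,286). The grey one fits the description. The battery pack (177,329) and marker (266,395) stay where they are. I'll confirm with enlarged crops.

Run:
```python
from h import *
im=cv2.imread('pics/top0.png')
a=im[135:215,95:215]; b=im[135:220,205:310]; c=im[145:270,340:430]
A=cv2.resize(a,None,fx=3.3,fy=3.3,interpolation=cv2.INTER_CUBIC)
cv2.imwrite('pics/c1.png',cv2.resize(im[130:220,96:216],None,fx=6,fy=6,interpolation=cv2.INTER_CUBIC))
cv2.imwrite('pics/c2.png',cv2.resize(im[130:230,200:310],None,fx=6,fy=6,interpolation=cv2.INTER_CUBIC))
cv2.imwrite('pics/c3.png',cv2.resize(im[148:268,340:430],None,fx=5,fy=5,interpolation=cv2.INTER_CUBIC))
```

```text
(no output)
```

View pics/c1.png

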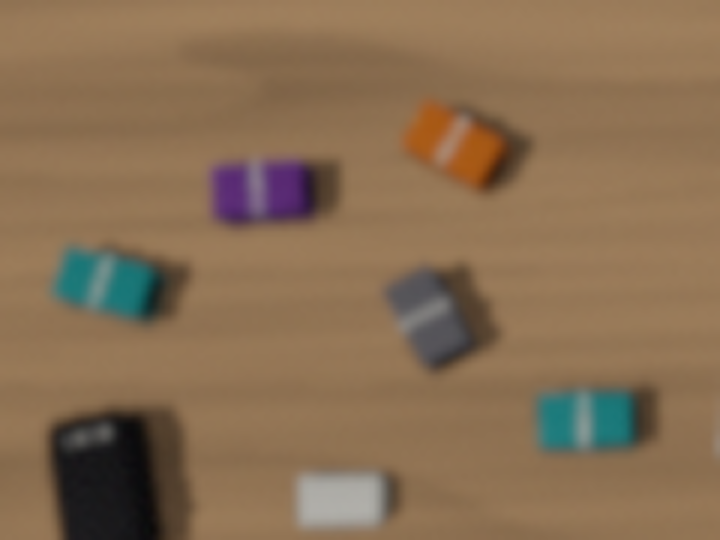

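View pics/c2.png

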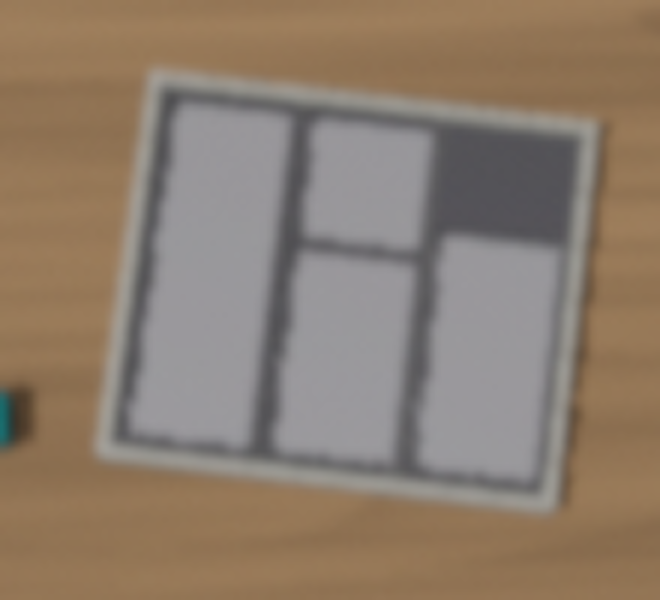

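View pics/c3.png

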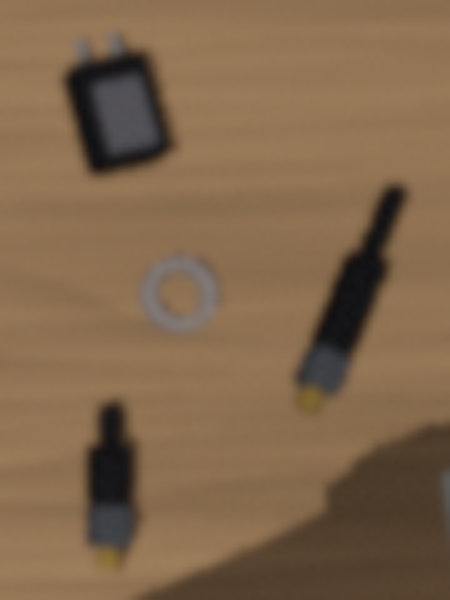

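The grey coupler with the white band is confirmed at c1 (430,318). The inserts from left to right are full, split and short, with +x up in the image. The adapter's prongs point up, and both antennas have brass at the bottom end. Next I'll turn these pixels into positions.

Run:
```python
from h import *
np.set_printoptions(precision=4,suppress=True)
r=lambda c,o,k,z:ray('top',o[0]+c[0]/k,o[1]+c[1]/k,z)[:2]
C=np.array([r(c,(200,130),6,.016) for c in [(152,70),(602,120),(556,512),(95,458)]])
cen=C.mean(0);x=(C[0]+C[1]-C[2]-C[3]);yaw=np.arctan2(x[1],x[0]);print('caddy',cen,yaw,np.linalg.norm(x)/2,np.linalg.norm(C[0]-C[1]))
R=np.array([[np.cos(yaw),-np.sin(yaw)],[np.sin(yaw),np.cos(yaw)]])
for n,p in dict(full=(0,.068),short=(-.025,-.068),adp=(-.033,0),cpl=(.052,0)).items(): print(n,cen+R@p)
def two(n,a,b,o,k,z):
    A=r(a,o,k,z);B=r(b,o,k,z);d=B-A;print(n,(A+B)/2,np.arctan2(d[1],d[0]),np.linalg.norm(d))
two('long',(307,408),(400,187),(340,148),5,.012)
two('short',(108,567),(113,403),(340,148),5,.012)
two('adp',(135,155),(118,74),(340,148),5,.032)
two('cpl',(451,355),(405,278),(96,130),6,.022)
for n,p in dict(battery=(177,329),marker=(266,395)).items(): print(n,ray('top',p[0]*.64,p[1]*.64,.02))
s=read_state();print(Ro.from_rotvec(s['tcp_rot']).as_matrix())
```

```text
caddy [0.5817 0.0095] -0.15594106478559897 0.1899145141549332 0.21743090916970215
full [0.5923 0.0767]
short [ 0.5464 -0.0538]
adp [0.5491 0.0147]
cpl [0.6331 0.0015]
long [ 0.4857 -0.4168] -0.4747100534161891 0.13903045137253134
short [ 0.3847 -0.2725] -0.10008538786252216 0.09050901266024457
adp [ 0.5898 -0.2907] 0.13285020468894695 0.04713952674689749
cpl [0.5739 0.267 ] 0.5304865442350959 0.04348132182861352
battery [0.4995 0.4177 0.02  ]
marker [0.3781 0.2575 0.02  ]
[[ 0.9714  0.2375 -0.0004]
 [ 0.2375 -0.9714  0.002 ]
 [ 0.0001 -0.002  -1.    ]]
```

>>> jog_arm(turn=[[0,0,0.12],[0,0,0.12],[0,0,0],[0,0,0],[0,0,0],[0,0,0],[0,0,0],[0,0,0],[0,0,0],[0,0,0],[0,0,0],[0,0,0],[0,0,0],[0,0,0],[0,0,0],[0,0,0],[0,0,0],[0,0,0],[0,0,0]], delta_pos=[[0,0,0],[0,0,0],[0.027,-0.0225,-0.002],[0.027,-0.0225,-0.002],[0.027,-0.0225,-0.002],[0.027,-0.0225,-0.002],[0.027,-0.0225,-0.002],[0.027,-0.0225,-0.002],[0.027,-0.0225,-0.002],[0.027,-0.0225,-0.002],[0.027,-0.0225,-0.002],[0.027,-0.0225,-0.002],[0.027,-0.0225,-0.002],[0.027,-0.0225,-0.002],[0.027,-0.0225,-0.002],[0.027,-0.0225,-0.002],[0,0,0],[0,0,0],[0,0,0]], gripper=[0.085,0.085,0.085,0.085,0.085,0.085,0.085,0.085,0.085,0.085,0.085,0.085,0.085,0.085,0.085,0.085,0.085,0.085,0.085], grip_force=60)

```text
time: 1.68
tool_pos: [0.538, -0.3406, 0.2586]
tcp_rot: [-3.141, -0.001, 0.002]
wrist_force: [0.1, -0.4, -0.6]
width: 0.995
grip_force: 0.0
```

Run:
```python
from h import *
s,im=snap('wrist','w1.png'); print(s['tool_pos'],s['tcp_rot'],s['time'])
cv2.imwrite('pics/w1b.png',cv2.resize(cv2.imread('pics/w1.png'),(800,600),interpolation=cv2.INTER_CUBIC))
```

```text
[ 0.53796719 -0.34055228  0.25858925] [-3.14134626e+00 -1.14289917e-03  2.32700139e-03] 1.6833
```

View pics/w1b.png

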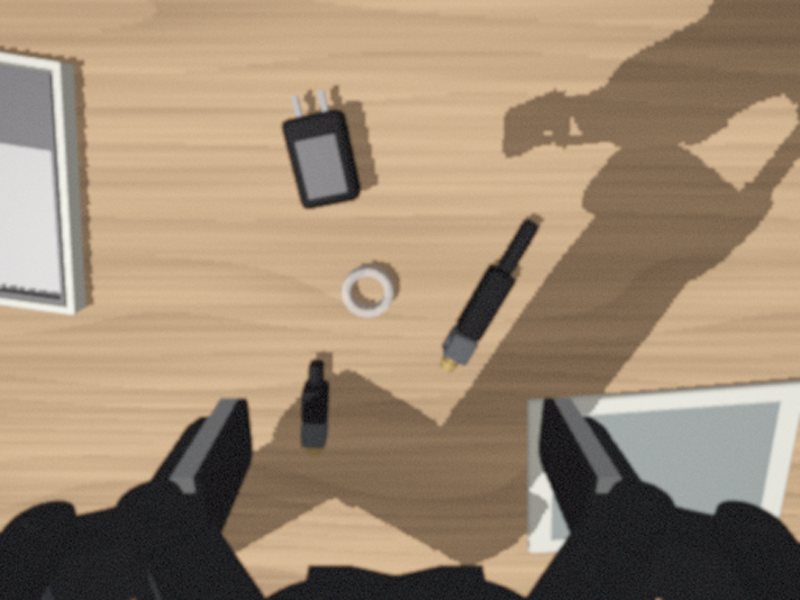

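The adapter is at (323,160). The long antenna runs from brass (446,368) to tip (535,218), and the short antenna from tip (317,361) to knuckle end (314,446). The caddy edge is on the left.

Run:
```python
from h import *
np.set_printoptions(precision=4,suppress=True)
s=dict(tool_pos=np.array([.538,-.3406,.2586]),tcp_rot=np.array([-3.14134626e+00,-1.14289917e-03,2.32700139e-03]))
r=lambda p,z:ray('wrist',p[0]*.64,p[1]*.64,z,s)[:2]
def two(n,a,b,z):
    A=r(a,z);B=r(b,z);d=B-A;print(n,(A+B)/2,np.arctan2(d[1],d[0]),np.linalg.norm(d),A,B)
two('long',(446,368),(535,218),.012)
two('short knuckle-tip',(314,447),(317,361),.012)
two('adp',(332,203),(315,116.5),.030)
C=[r(p,.016) for p in [(62,60),(76,312)]];print(C)
```

```text
long [ 0.4869 -0.4154] -0.46235856995217955 0.14337226720238386 [ 0.4228 -0.3834] [ 0.5511 -0.4474]
short knuckle-tip [ 0.3863 -0.2706] -0.07980028162311063 0.08612511062852872 [ 0.3433 -0.2671] [ 0.4292 -0.274 ]
adp [ 0.5947 -0.2894] 0.15735530200311973 0.05992762469938013 [ 0.5651 -0.2941] [ 0.6243 -0.2847]
[array([ 0.6608, -0.1099]), array([ 0.4748, -0.0817])]
```

>>> jog_arm(turn=[[0,0,0],[0,0,0],[0,0,0],[0,0,0],[0,0,0.117],[0,0,0.117],[0,0,0.117],[0,0,0.117],[0,0,0],[0,0,0],[0,0,0],[0,0,0],[0,0,0],[0,0,0],[0,0,0],[0,0,0],[0,0,0],[0,0,0],[0,0,0]], delta_pos=[[-0.013,0.0189,0.0395],[-0.013,0.0189,0.0395],[-0.013,0.0189,0.0395],[-0.013,0.0189,0.0395],[0,0,0],[0,0,0],[0,0,0],[0,0,0],[0,0,0.019],[0,0,0.019],[0,0,0.019],[0,0,0.019],[0,0,0.0185],[0,0,0],[0,0,0],[0,0,0],[0,0,0],[0,0,0],[0,0,0]], gripper=[0.05,0.05,0.05,0.05,0.05,0.05,0.05,0.05,0.05,0.05,0.05,0.05,0.05,0.05,0,0,0,0,0], grip_force=60)

```text
time: 3.32
tool_pos: [0.4918, -0.4108, 0.0224]
tcp_rot: [3.054, -0.728, 0.004]
wrist_force: [-1.2, -0.9, 1.5]
width: 0.216
grip_force: 58.9
```

>>> jog_arm(turn=[[0,0,0],[0,0,0],[0,0,0],[0,0,0],[0,0,0],[0,0,0]], delta_pos=[[0,0,0],[0,0,0],[0,0,0],[0,0,0],[0,0,-0.02],[0,0,-0.02]], gripper=[0.05,0.05,0.05,0.05,0.05,0.05])

```text
time: 3.82
tool_pos: [0.4895, -0.4082, 0.0589]
tcp_rot: [-3.054, 0.728, 0.007]
wrist_force: [-0.2, -0.1, 0.2]
width: 0.581
grip_force: 0.0
```

Run:
```python
from h import *
s,im=snap('wrist','w2.png'); print(s['tool_pos'],s['tcp_rot'],s['time'],s['width'])
cv2.imwrite('pics/w2b.png',im[190:384,100:420,::-1].repeat(2,0).repeat(2,1))
```

```text
[ 0.48947923 -0.40822537  0.05891786] [-3.05365711  0.72794187  0.0066359 ] 3.8167 0.580756941592407
```

View pics/w2b.png

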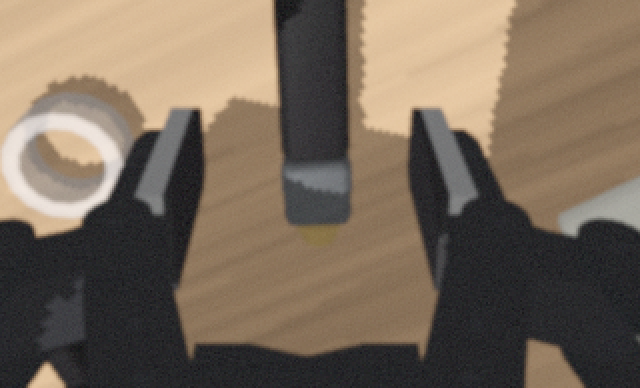

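The antenna lies straight along the tool's x between the fingers. Its knuckle ends at crop (317,222) and the brass at (318,245).

Run:
```python
from h import *
s=read_state();T=Ro.from_rotvec(s['tcp_rot']).as_matrix()
for p in [(318,245),(317,222),(313,100),(311,5)]:
    w=ray('wrist',100+p[0]/2,190+p[1]/2,.012,s);print(w,T.T@(w-s['tool_pos']))
```

```text
[ 0.42073951 -0.37908251  0.012     ] [-0.07869904  0.00387761  0.05252623]
[ 0.42989623 -0.38322759  0.012     ] [-0.06865715  0.00344648  0.05256673]
[ 0.47438944 -0.40384965  0.012     ] [-0.01964591  0.00178066  0.05276486]
[ 0.50493993 -0.41840162  0.012     ] [0.01418371 0.00098687 0.05290201]
```

>>> jog_arm(turn=[[0,0,0],[0,0,0],[0,0,0],[0,0,0],[0,0,0],[0,0,0],[0,0,0],[0,0,0],[0,0,0],[0,0,0],[0,0,0],[0,0,0],[0,0,0],[0,0,0],[0,0,0],[0,0,0]], delta_pos=[[-0.008,0.001,0],[0,0,0.011],[0,0,0.011],[0,0,0.011],[0,0,0.01],[0,0,0.01],[0,0,0],[0,0,0],[0,0,0],[0,0,0],[0,0,0],[0,0,-0.02],[0,0,-0.03],[0,0,-0.03],[0,0,-0.02],[0,0,0]], gripper=[0.05,0.05,0.05,0.05,0.05,0.05,0.05,0,0,0,0,0,0,0,0,0])

```text
time: 5.2
tool_pos: [0.4868, -0.4101, 0.1146]
tcp_rot: [3.05, -0.727, 0.016]
wrist_force: [0.2, -0.4, 0.2]
width: 0.239
grip_force: 61.3
```

>>> jog_arm(turn=[[0,0,-0.104],[0,0,-0.104],[0,0,-0.104],[0,0,0],[0,0,0],[0,0,0],[0,0,0],[0,0,0],[0,0,0],[0,0,0],[0,0,0],[0,0,0],[0,0,0],[0,0,0],[0,0,0],[0,0,0],[0,0,0],[0,0,0],[0,0,0],[0,0,0]], delta_pos=[[0,0,0],[0,0,0],[0,0,0],[0.002,-0.033,0],[0.002,-0.033,0],[0.002,-0.033,0],[0.002,-0.033,0],[0.002,-0.033,0],[0.002,-0.033,0],[0.002,-0.033,0],[0.002,-0.033,0],[0.002,-0.033,0],[0.002,-0.033,0],[0.002,-0.033,0],[0.002,-0.033,0],[0.002,-0.033,0],[0.002,-0.033,0],[0.002,-0.033,0],[0,0,0],[0,0,0]], gripper=[0,0,0,0,0,0,0,0,0,0,0,0,0,0,0,0,0,0,0,0])

```text
time: 6.87
tool_pos: [0.5898, 0.0791, 0.107]
tcp_rot: [3.132, -0.24, -0.001]
wrist_force: [0.2, 0.6, -1.1]
width: 0.237
grip_force: 61.3
```

Run:
```python
from h import *
s,im=snap('wrist','w3.png'); print(s['tool_pos'],s['tcp_rot'],s['time'],s['width'])
cv2.imwrite('pics/w3b.png',cv2.resize(im[:,:,::-1],(800,600)))
```

```text
[0.589761   0.07905414 0.10702872] [ 3.13224438e+00 -2.39737187e-01 -8.13336370e-04] 6.8667 0.23650164048736141
```

View pics/w3b.png

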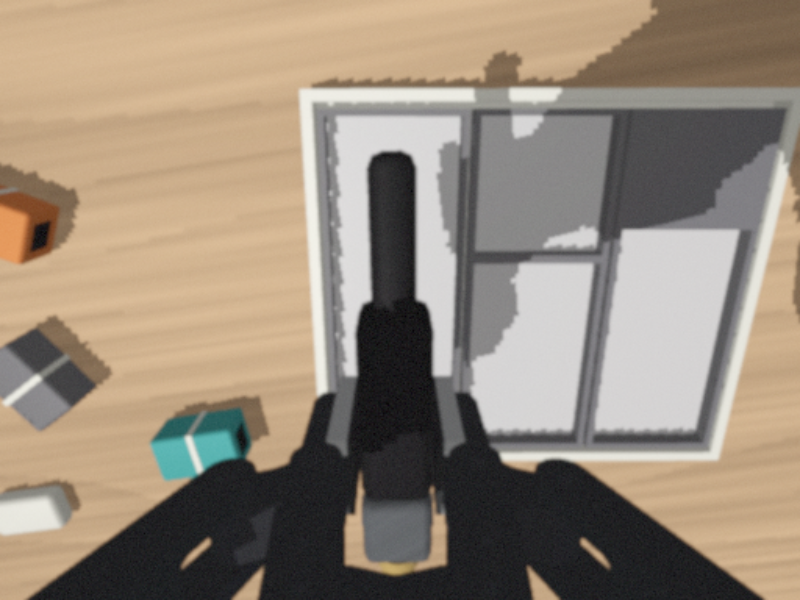

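The antenna is held level along the tool's x, above the left (full) compartment. Its tip is at (392,153). The caddy's rim corners are at (300,90), (800,88) and (718,460). The grey coupler is at (38,378).

Run:
```python
from h import *
np.set_printoptions(precision=4,suppress=True)
s=read_state();T=Ro.from_rotvec(s['tcp_rot']).as_matrix()
r=lambda p,z:ray('wrist',p[0]*.64,p[1]*.64,z,s)
w=r((392,153),.112);print('tip tool',T.T@(w-s['tool_pos']))
TL,BR=r((301,90),.016)[:2],r((718,460),.016)[:2]
print(TL,BR,(TL+BR)/2,np.linalg.norm(TL-BR),np.hypot(.188,.216))
d=TL-BR; yaw=np.arctan2(d[1],d[0])-np.arctan2(.216,.188);print(yaw)
# inner walls of full: left floor edge, right wall top
for p,z in [((327,113),.016),((461,113),.016),((465,380),.016),((462,113),.016),((620,112),.016)]:print(p,T.T@(r(p,z)-s['tool_pos']))
print('cpl',r((38,378),.024))
```

```text
tip tool [ 0.0761 -0.0017 -0.0051]
[0.6909 0.1035] [ 0.4719 -0.0822] [0.5814 0.0106] 0.2871018606712395 0.2863564212655271
-0.1512763480594972
(327, 113) [ 0.0871 -0.0303  0.0908]
(461, 113) [0.0872 0.0277 0.0909]
(465, 380) [-0.0424  0.0354  0.091 ]
(462, 113) [0.0872 0.0281 0.0909]
(620, 112) [0.0877 0.0964 0.0909]
cpl [0.5801 0.2596 0.024 ]
```

>>> jog_arm(turn=[[0,0,0],[0,0,0],[0,0,0],[0,0,0],[0,0,0],[0,0,0],[0,0,0],[0,0,0]], delta_pos=[[-0.0035,0.003,0],[0,0,0.02],[0,0,0.02],[0,0,0.02],[0,0,0.015],[0,0,0.01],[0,0,0.006],[0,0,0]], gripper=[0,0,0,0,0,0,0,0])

```text
time: 7.58
tool_pos: [0.5856, 0.0738, 0.0162]
tcp_rot: [3.132, -0.247, -0.002]
wrist_force: [0.5, -0.0, 0.4]
width: 0.237
grip_force: 61.4
```

>>> jog_arm(turn=[[0,0,0],[0,0,0]], delta_pos=[[0,-0.001,0.002],[0,0,0]], gripper=[0,0])

```text
time: 7.75
tool_pos: [0.5867, 0.0756, 0.0151]
tcp_rot: [-3.132, 0.246, -0.002]
wrist_force: [0.4, 0.4, -1.0]
width: 0.244
grip_force: 61.3
```

>>> jog_arm(turn=[[0,0,0],[0,0,0],[0,0,0],[0,0,0],[0,0,0],[0,0,0],[0,0,0],[0,0,0],[0,0,0],[0,0,0],[0,0,0],[0,0,0],[0,0,0],[0,0,0],[0,0,-0.114],[0,0,-0.114],[0,0,-0.114],[0,0,-0.114],[0,0,-0.114],[0,0,-0.114]], delta_pos=[[0,0,0],[0,0,0],[0,0,0],[0,0,0],[0,0,-0.015],[0,0,-0.03],[0,0,-0.03],[0,0,-0.025],[-0.0064,-0.0307,0],[-0.0064,-0.0307,0],[-0.0064,-0.0307,0],[-0.0064,-0.0307,0],[-0.0064,-0.0307,0],[-0.0064,-0.0307,0],[0,0,0],[0,0,0],[0,0,0],[0,0,0],[0,0,0],[0,0,0]], gripper=[0.028,0.028,0.028,0.028,0.028,0.028,0.028,0.028,0.055,0.055,0.055,0.055,0.055,0.055,0.055,0.055,0.055,0.055,0.055,0.055])

```text
time: 9.42
tool_pos: [0.5768, 0.264, 0.1147]
tcp_rot: [-3.03, -0.829, 0.0]
wrist_force: [0.0, -0.1, -0.1]
width: 0.644
grip_force: 0.0
```

>>> jog_arm(turn=[[0,0,0],[0,0,0]], delta_pos=[[0,0,0],[0,0,0]], gripper=[0.055,0.055])

```text
time: 9.58
tool_pos: [0.5769, 0.2639, 0.1147]
tcp_rot: [-3.034, -0.815, -0.0]
wrist_force: [0.9, -0.3, -0.8]
width: 0.646
grip_force: 0.0
```

Run:
```python
from h import *
s,im=snap('wrist','w4.png'); print(s['tool_pos'],s['tcp_rot'],s['time'],s['width'])
_,t=snap('top','t4.png')
a=cv2.resize(im[:,:,::-1],(800,600)); b=cv2.resize(t[130:230,200:310,::-1],None,fx=3,fy=3)
a[:300,:330]=b; cv2.imwrite('pics/w4b.png',a)
```

```text
[0.57689441 0.26388761 0.11472543] [-3.03404755e+00 -8.14810748e-01 -1.38237357e-04] 9.5833 0.6460731625414182
```

View pics/w4b.png

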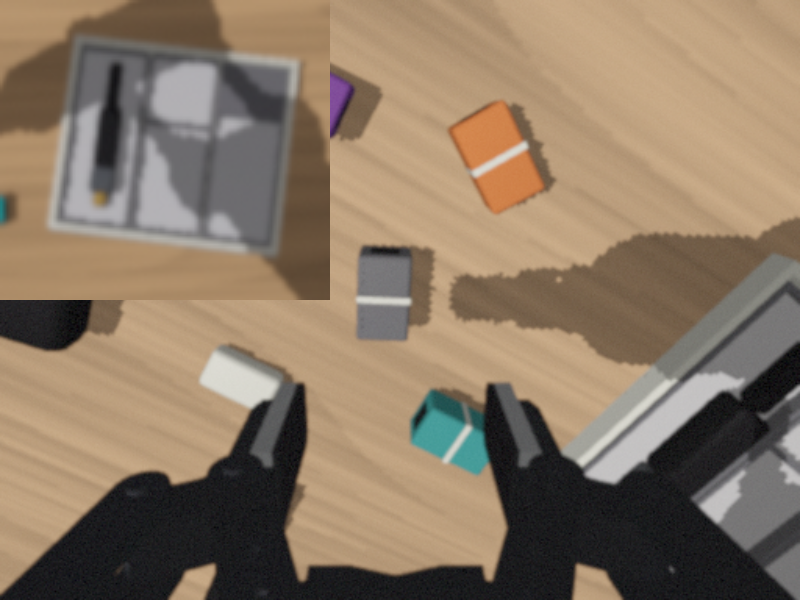

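The long antenna lies in its compartment. The grey coupler's top face is centred at (384,298), aligned with the tool.

Run:
```python
from h import *
s=read_state();T=Ro.from_rotvec(s['tcp_rot']).as_matrix()
for p in [(385,256),(384,298),(383,339)]:
    w=ray('wrist',p[0]*.64,p[1]*.64,.024,s);print(w,T.T@(w-s['tool_pos']))
```

```text
[0.59502817 0.280531   0.024     ] [ 0.0240691  -0.00535118  0.09067228]
[0.57652273 0.27050119 0.024     ] [ 0.00302898 -0.00595277  0.09067222]
[0.55740596 0.26015359 0.024     ] [-0.01869941 -0.00658595  0.09067216]
```

>>> jog_arm(turn=[[0,0,0],[0,0,0],[0,0,0],[0,0,0],[0,0,0],[0,0,0],[0,0,0],[0,0,0],[0,0,0],[0,0,0],[0,0,0],[0,0,0],[0,0,0]], delta_pos=[[0.003,-0.006,0],[0,0,0.022],[0,0,0.022],[0,0,0.022],[0,0,0.02],[0,0,0.015],[0,0,0.006],[0,0,0],[0,0,0],[0,0,0],[0,0,0],[0,0,0],[0,0,0]], gripper=[0.055,0.055,0.055,0.055,0.055,0.055,0.055,0.055,0,0,0,0,0])

```text
time: 10.77
tool_pos: [0.578, 0.2712, 0.0096]
tcp_rot: [-3.032, -0.819, -0.005]
wrist_force: [-0.3, 0.1, 5.9]
width: 0.285
grip_force: 59.8
```

>>> jog_arm(turn=[[0,0,0],[0,0,0],[0,0,0],[0,0,0],[0,0,0.1135],[0,0,0.1135],[0,0,0.1135],[0,0,0.1135],[0,0,0.1135],[0,0,0.1135],[0,0,0],[0,0,0],[0,0,0],[0,0,0],[0,0,0],[0,0,0],[0,0,0],[0,0,0],[0,0,0],[0,0,0]], delta_pos=[[0,0,-0.015],[0,0,-0.025],[0,0,-0.025],[0,0,-0.015],[0,0,0],[0,0,0],[0,0,0],[0,0,0],[0,0,0],[0,0,0],[0.0119,0.0322,0],[0.0119,0.0322,0],[0.0119,0.0322,0],[0.0119,0.0322,0],[0.0119,0.0322,0],[0.0119,0.0322,0],[0.0119,0.0322,0],[0.0119,0.0322,0],[0,0,0],[0,0,0]], gripper=[0,0,0,0,0,0,0,0,0,0,0,0,0,0,0,0,0,0,0,0])

```text
time: 12.43
tool_pos: [0.6314, -0.0006, 0.0878]
tcp_rot: [-3.132, 0.246, -0.0]
wrist_force: [-0.1, 1.1, -0.3]
width: 0.283
grip_force: 59.3
```

>>> jog_arm(turn=[[0,0,0],[0,0,0],[0,0,0],[0,0,0],[0,0,0],[0,0,0],[0,0,0]], delta_pos=[[0.001,-0.003,0],[0,0,0.02],[0,0,0.02],[0,0,0.015],[0,0,0.01],[0,0,0.005],[0,0,0]], gripper=[0,0,0,0,0,0,0])

```text
time: 13.02
tool_pos: [0.6321, 0.0057, 0.0175]
tcp_rot: [-3.132, 0.238, 0.003]
wrist_force: [0.4, -0.4, -0.1]
width: 0.29
grip_force: 59.2
```

>>> jog_arm(turn=[[0,0,0],[0,0,0]], delta_pos=[[0,0.0025,0],[0,0,0]], gripper=[0,0])

```text
time: 13.18
tool_pos: [0.6329, 0.0021, 0.0183]
tcp_rot: [3.132, -0.239, 0.002]
wrist_force: [-0.2, 0.3, -1.3]
width: 0.285
grip_force: 59.2
```

>>> jog_arm(turn=[[0,0,0],[0,0,0],[0,0,0],[0,0,0],[0,0,0],[0,0,0],[0,0,0],[0,0,0],[0,0,0],[0,0,0],[0,0,0],[0,0,0],[0,0,0],[0,0,0],[0,0,0],[0,0,-0.101],[0,0,-0.101],[0,0,-0.101],[0,0,0],[0,0,0]], delta_pos=[[0,0,0.001],[0,0,0],[0,0,0],[0,0,-0.015],[0,0,-0.03],[0,0,-0.03],[0,0,-0.025],[0.0006,0.0368,0],[0.0006,0.0368,0],[0.0006,0.0368,0],[0.0006,0.0368,0],[0.0006,0.0368,0],[0.0006,0.0368,0],[0.0006,0.0368,0],[0.0006,0.0368,0],[0,0,0],[0,0,0],[0,0,0],[0,0,0],[0,0,0]], gripper=[0.029,0.029,0.029,0.029,0.029,0.029,0.029,0.07,0.07,0.07,0.07,0.07,0.07,0.07,0.07,0.07,0.07,0.07,0.07,0.07])

```text
time: 14.85
tool_pos: [0.5921, -0.2901, 0.1167]
tcp_rot: [-3.133, -0.23, -0.0]
wrist_force: [0.1, -0.1, -1.4]
width: 0.822
grip_force: 0.0
```

Run:
```python
from h import *
s,im=snap('wrist','w5.png'); print(s['tool_pos'],s['tcp_rot'],s['time'],s['width'])
_,t=snap('top','t5.png')
a=cv2.resize(im[:,:,::-1],(800,600)); b=cv2.resize(t[130:230,200:310,::-1],None,fx=2.5,fy=2.5)
a[:250,:275]=b; cv2.imwrite('pics/w5b.png',a)
```

```text
[ 0.59206187 -0.29007808  0.11665751] [-3.13313448e+00 -2.30276258e-01 -2.10754492e-05] 14.85 0.8224661816866649
```

View pics/w5b.png

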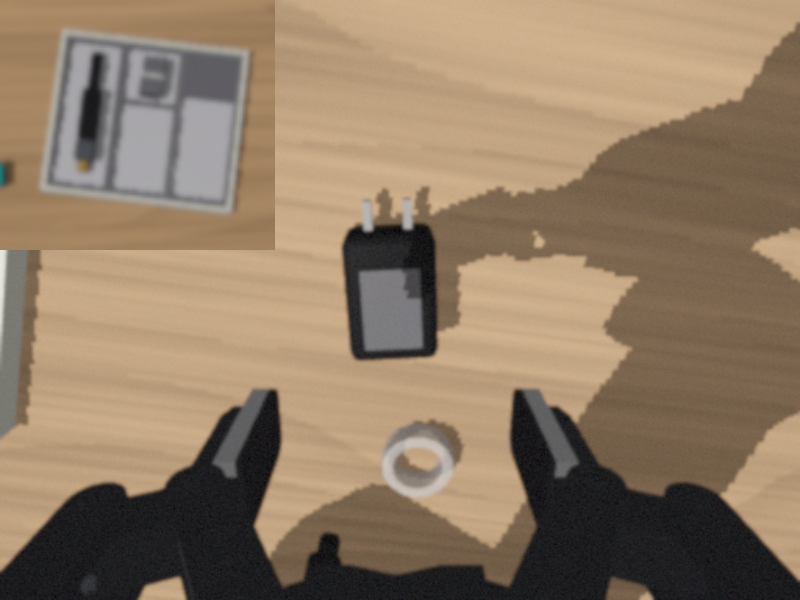

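The coupler is in its compartment. The adapter's panel is centred at (391,309), and the case is turned about 0.04 rad counter-clockwise from the tool.

Run:
```python
from h import *
s=read_state();T=Ro.from_rotvec(s['tcp_rot']).as_matrix()
for p,z in [((391,309),.032),((387,200),.016),((388,229),.016),((395,356),.031)]:
    w=ray('wrist',p[0]*.64,p[1]*.64,z,s);print(w,T.T@(w-s['tool_pos']))
```

```text
[ 0.59108737 -0.28725908  0.032     ] [-0.00074545 -0.0026558   0.08470489]
[ 0.63961089 -0.27808408  0.016     ] [ 0.04859905 -0.00458862  0.10070787]
[ 0.62587021 -0.28055969  0.016     ] [ 0.03464365 -0.00416257  0.10070703]
[ 0.56642056 -0.29288545  0.031     ] [-0.02597182 -0.0007216   0.08570338]
```

>>> jog_arm(turn=[[0,0,0],[0,0,-0.04],[0,0,0],[0,0,0],[0,0,0],[0,0,0],[0,0,0],[0,0,0],[0,0,0],[0,0,0],[0,0,0],[0,0,0],[0,0,0]], delta_pos=[[0.002,-0.0026,0],[0,0,0],[0,0,0.022],[0,0,0.022],[0,0,0.022],[0,0,0.02],[0,0,0.015],[0,0,0.006],[0,0,0],[0,0,0],[0,0,0],[0,0,0],[0,0,0]], gripper=[0.07,0.07,0.07,0.07,0.07,0.07,0.07,0.07,0.07,0,0,0,0])

```text
time: 16.03
tool_pos: [0.5952, -0.2878, 0.0116]
tcp_rot: [3.126, 0.297, 0.005]
wrist_force: [2.3, -0.2, 4.3]
width: 0.495
grip_force: 63.3
```

>>> jog_arm(turn=[[0,0,0],[0,0,0],[0,0,0],[0,0,0],[0,0,0.115],[0,0,0.115],[0,0,0.115],[0,0,0],[0,0,0],[0,0,0],[0,0,0],[0,0,0],[0,0,0],[0,0,0],[0,0,0],[0,0,0],[0,0,0],[0,0,0],[0,0,0]], delta_pos=[[0,0,-0.015],[0,0,-0.025],[0,0,-0.025],[0,0,-0.015],[0,0,0],[0,0,0],[0,0,0],[-0.0102,-0.0325,0],[-0.0102,-0.0325,0],[-0.0102,-0.0325,0],[-0.0102,-0.0325,0],[-0.0102,-0.0325,0],[-0.0102,-0.0325,0],[-0.0102,-0.0325,0],[-0.0102,-0.0325,0],[-0.0102,-0.0325,0],[0,0,0],[0,0,0],[0,0,0]], gripper=[0,0,0,0,0,0,0,0,0,0,0,0,0,0,0,0,0,0,0])

```text
time: 17.62
tool_pos: [0.5486, 0.0161, 0.0906]
tcp_rot: [3.132, -0.242, 0.002]
wrist_force: [0.2, -0.1, -0.1]
width: 0.504
grip_force: 62.6
```

Run:
```python
from h import *
s,im=snap('wrist','w6.png'); print(s['tool_pos'],s['tcp_rot'],s['time'],s['width'])
cv2.imwrite('pics/w6b.png',cv2.resize(im[:,:,::-1],(800,600)))
```

```text
[0.54855986 0.0160533  0.09058605] [ 3.13185971e+00 -2.41885842e-01  1.86305273e-03] 17.6167 0.5044463083763949
```

View pics/w6b.png

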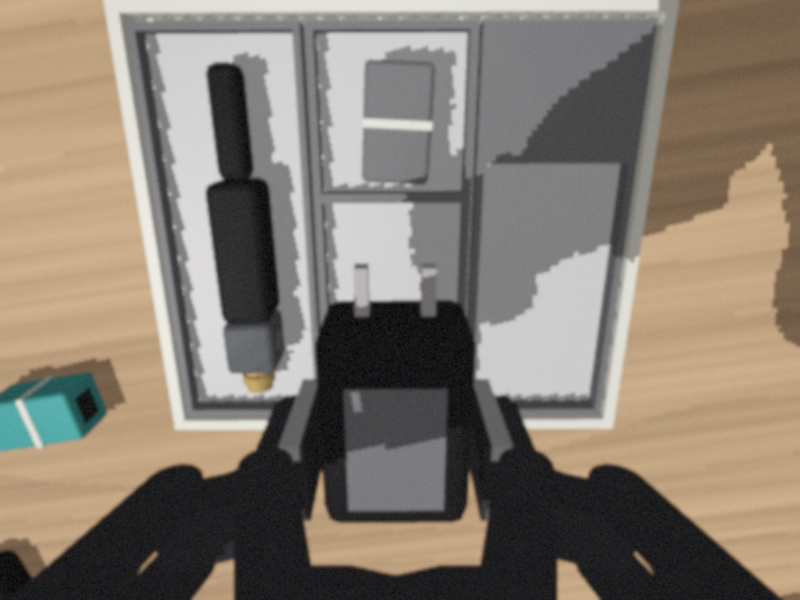

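>>> jog_arm(turn=[[0,0,0],[0,0,0],[0,0,0],[0,0,0],[0,0,0],[0,0,0],[0,0,0]], delta_pos=[[0,0.001,0.02],[0,0,0.02],[0,0,0.015],[0,0,0.01],[0,0,0.006],[0,0,0],[0,0,0]], gripper=[0,0,0,0,0,0,0])

```text
time: 18.25
tool_pos: [0.549, 0.0142, 0.0193]
tcp_rot: [3.132, -0.246, 0.002]
wrist_force: [0.4, 0.2, -0.9]
width: 0.499
grip_force: 62.7
```

>>> jog_arm(turn=[[0,0,0],[0,0,0],[0,0,0],[0,0,0],[0,0,0],[0,0,0],[0,0,0],[0,0,0],[0,0,0],[0,0,0],[0,0,0],[0,0,0],[0,0,0],[0,0,0],[0,0,0],[0,0,0],[0,0,-0.065],[0,0,0],[0,0,0]], delta_pos=[[0,0,0.001],[0,0,0],[0,0,0],[0,0,-0.015],[0,0,-0.03],[0,0,-0.03],[0,0,-0.025],[-0.0132,0.0341,0],[-0.0132,0.0341,0],[-0.0132,0.0341,0],[-0.0132,0.0341,0],[-0.0132,0.0341,0],[-0.0132,0.0341,0],[-0.0132,0.0341,0],[-0.0132,0.0341,0],[-0.0132,0.0341,0],[0,0,0],[0,0,0],[0,0,0]], gripper=[0.051,0.051,0.051,0.051,0.051,0.051,0.051,0.055,0.055,0.055,0.055,0.055,0.055,0.055,0.055,0.055,0.055,0.055,0.055])

```text
time: 19.83
tool_pos: [0.3832, -0.2699, 0.1178]
tcp_rot: [-3.138, 0.146, -0.001]
wrist_force: [-0.2, 0.2, 1.3]
width: 0.645
grip_force: 0.0
```

Run:
```python
from h import *
s,im=snap('wrist','w7.png'); print(s['tool_pos'],s['tcp_rot'],s['time'],s['width'])
_,t=snap('top','t7.png')
a=cv2.resize(im[:,:,::-1],(800,600)); b=cv2.resize(t[130:230,200:310,::-1],None,fx=2.5,fy=2.5)
a[:250,:275]=b; cv2.imwrite('pics/w7b.png',a)
```

```text
[ 0.38315766 -0.26994119  0.11780151] [-3.13802041e+00  1.46068139e-01 -5.75600302e-04] 19.8333 0.6446459600483345
```

View pics/w7b.png

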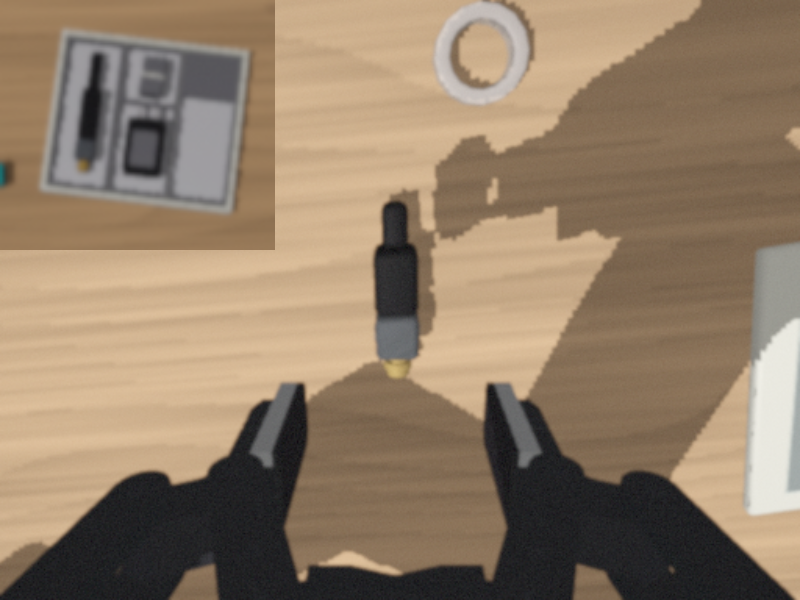

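The adapter is in its compartment. The short antenna lies straight ahead, from tip (395,203) to brass (397,377).

Run:
```python
from h import *
s=read_state();T=Ro.from_rotvec(s['tcp_rot']).as_matrix()
for p,z in [((395,203),.012),((397,377),.010)]:
    w=ray('wrist',p[0]*.64,p[1]*.64,z,s);print(w,T.T@(w-s['tool_pos']))
```

```text
[ 0.42977755 -0.27244059  0.012     ] [ 0.04621121 -0.00081025  0.1057056 ]
[ 0.33432458 -0.26497202  0.01      ] [-0.04952638  0.00038182  0.10769055]
```

>>> jog_arm(turn=[[0,0,0],[0,0,0],[0,0,0],[0,0,0],[0,0,0],[0,0,0],[0,0,0],[0,0,0],[0,0,0],[0,0,0],[0,0,0],[0,0,0]], delta_pos=[[-0.001,0,0.012],[0,0,0.022],[0,0,0.022],[0,0,0.022],[0,0,0.016],[0,0,0.01],[0,0,0.006],[0,0,0],[0,0,0],[0,0,0],[0,0,0],[0,0,0]], gripper=[0.055,0.055,0.055,0.055,0.055,0.055,0.055,0.055,0,0,0,0])

```text
time: 20.93
tool_pos: [0.3835, -0.2706, 0.0091]
tcp_rot: [3.137, -0.142, 0.004]
wrist_force: [-0.5, 0.4, 3.1]
width: 0.242
grip_force: 60.3
```

>>> jog_arm(turn=[[0,0,0],[0,0,0],[0,0,0],[0,0,0],[0,0,0.065],[0,0,0],[0,0,0],[0,0,0],[0,0,0],[0,0,0],[0,0,0],[0,0,0],[0,0,0],[0,0,0],[0,0,0],[0,0,0]], delta_pos=[[0,0,-0.015],[0,0,-0.025],[0,0,-0.025],[0,0,-0.015],[0,0,0],[0.016,-0.0299,0],[0.016,-0.0299,0],[0.016,-0.0299,0],[0.016,-0.0299,0],[0.016,-0.0299,0],[0.016,-0.0299,0],[0.016,-0.0299,0],[0.016,-0.0299,0],[0,0,0],[0,0,0],[0,0,0]], gripper=[0,0,0,0,0,0,0,0,0,0,0,0,0,0,0,0])

```text
time: 22.27
tool_pos: [0.5453, -0.0533, 0.0877]
tcp_rot: [3.132, -0.242, -0.001]
wrist_force: [0.5, -0.7, -0.6]
width: 0.239
grip_force: 59.9
```

>>> jog_arm(turn=[[0,0,0],[0,0,0],[0,0,0],[0,0,0],[0,0,0],[0,0,0],[0,0,0]], delta_pos=[[0.001,0,0.02],[0,0,0.02],[0,0,0.015],[0,0,0.01],[0,0,0.006],[0,0,0],[0,0,0]], gripper=[0,0,0,0,0,0,0])

```text
time: 22.85
tool_pos: [0.5469, -0.0542, 0.0172]
tcp_rot: [3.132, -0.246, 0.001]
wrist_force: [-0.4, -0.1, 0.3]
width: 0.243
grip_force: 59.8
```

Release, lift and back off so the final look is clear of the arm.

>>> jog_arm(turn=[[0,0,0],[0,0,0],[0,0,0],[0,0,0],[0,0,0],[0,0,0],[0,0,0],[0,0,0],[0,0,0],[0,0,0],[0,0,0],[0,0,0],[0,0,0],[0,0,0],[0,0,0]], delta_pos=[[0,0,0.001],[0,0,0],[0,0,0],[0,0,-0.015],[0,0,-0.03],[0,0,-0.03],[0,0,-0.03],[0,0,-0.03],[0,0.03,-0.02],[0,0.035,0],[0,0.035,0],[0,0.035,0],[0,0.035,0],[0,0,0],[0,0,0]], gripper=[0.028,0.028,0.028,0.028,0.028,0.028,0.028,0.028,0.028,0.028,0.028,0.028,0.028,0.028,0.028])

```text
time: 24.1
tool_pos: [0.5201, -0.2229, 0.1708]
tcp_rot: [3.132, -0.249, 0.0]
wrist_force: [0.7, 0.4, -0.5]
width: 0.325
grip_force: 0.0
```

Run:
```python
from h import *
s,im=snap('wrist','w8.png'); _,t=snap('top','t8.png')
b=cv2.resize(t[110:290,60:310,::-1],None,fx=1.6,fy=1.6,interpolation=cv2.INTER_CUBIC)
a=cv2.resize(im[:300,:400,::-1],(400,300))
o=np.zeros((600,800,3),np.uint8);o[:288,:400]=b;o[300:,:400]=a
c=cv2.resize(t[140:225,205:305,::-1],(400,340),interpolation=cv2.INTER_CUBIC);o[:340,400:]=c
cv2.imwrite('pics/f.png',o)
```

```text
(no output)
```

View pics/f.png

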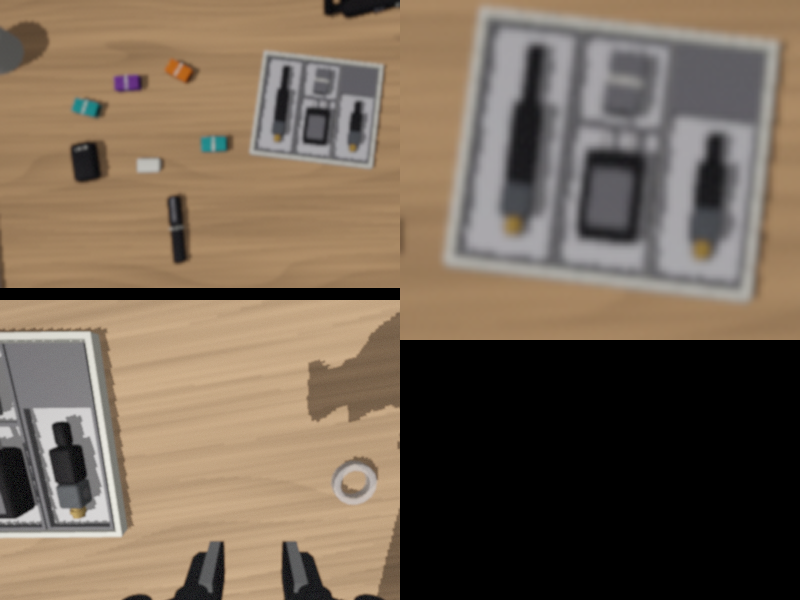

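All four parts lie flat and well centred in their compartments, and the marker and battery pack have not moved.

```bash
python3 -c "
from workcell import ticket;print(ticket.finish_job())"
```

```text
the job is handed in; nothing more can be done
None
```

I packed all four accessories flat in their own compartments, left the marker and battery pack where they lay, and handed the job in at about 24 s of the 99 s allowed; the hand-in did not report a verdict.

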